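# Load the drilling jig and hold its guide on the mark

## Robot

A 7-joint arm with a two-finger parallel gripper is mounted at the origin on a cart in front of the work surface, level with it; the furniture and walls round the work are solid. World frame = base frame: x ahead of the robot, y to its left, z up, the work surface at z = 0. Lengths are in mm, angles in rad, forces in N, time in s.
With the tool pointing down it reaches from about 400 to 875 mm from the base axis. Payload 4.4 kg.
Tool frame: the origin (TCP) lies at the very end of the fingers, on their centre line; the grasp point (between the pads) lies 19 mm behind it; z points along the fingers, y is the line along which they close (so a half turn about z gives the same grasp; the last joint's range is limited). The gripper opens to 85 mm and grips with 20 to 120 N. Pads are 22 mm wide; open, the fingers measure 114 mm over their backs; the gripper's body (76 mm by 85 mm) begins 54 mm behind the grasp point. The pads swing forward as they close: fully open they stand 13 mm farther back than shut.
Start: joints at [1.164, 0.628, 0.038, 1.517, -0.027, 0.996, -0.02], TCP at [217.285, -612.622, 231.313] pointing down, gripper open.
Joint ranges: [-3.06, 3.06], [-0.37, 2.12], [-1.25, 1.32], [0.18, 2.47], [-1.1, 4.24], [0.23, 1.98], [-2.94, 2.94]. Speed limits (rad/s): [2.57, 2.57, 3.14, 3.14, 3.14, 3.14, 3.14].

## Interface

Orientations are given as a 3x3 rotation matrix whose columns are the frame's x, y, z axes.
In Python, from plant import r, camera gives the robot as it stands. Calls block until the motion is done:
- r.move_pose(position, orientation): joint-space move of the TCP to a pose.
- r.movel(position, rot=None, max_speed=150, guard=None): straight line of the TCP; rot=None keeps the orientation; max_speed is the mean speed in mm/s. With guard (N) it stops when the force on the tool has changed by that much, and returns True; else False.
- r.set_joints(angles): joint-space move.
- r.gripper_to(opening, effort=None): finger opening in mm; effort is the grip in N (None keeps the last); returns when the fingers have stopped.
- r.hold(seconds).
- r.solve_ik(position, orientation): joint angles nearest the present ones, or None.
- camera(name): name is "scene" or "top" or "wrist"; returns a dict with "frame" (400x640x3 uint8, blue, green, red), "fx", "fy", "cx", "cy" (pixels), "rvec" (rotation vector, rad) and "tvec" (3), from world to camera coordinates, as OpenCV has them. Camera axes: x right, y down, z forward; pixel columns grow to the right and rows downward; lengths in mm; the calibration is good to about 2 mm. A picture is of the moment at which its call begins. There is no depth.
A pose or a line that the arm cannot do raises r.Unreachable and nothing moves.
- r.close_job(): hands the job in; it is judged then, once.
Readings, each from a call of its own:
- r.read_clock(): time.
- r.read_q(): joint angles.
- r.read_qd(): joint speeds.
- r.read_effort(): joint torques, N m.
- r.read_position(): TCP position.
- r.read_eef_rot(): TCP orientation.
- r.read_contact_force(): force on the tool from outside, world axes, zero at the start.
- r.read_ft_torque(): the same for the moment, N m.
- r.read_gripper_width(): finger opening in mm.
- r.read_grasp_force(): force on a finger pad.
Only numpy, scipy, OpenCV 4.12 (cv2) and the standard library are available. Lean on these libraries where they do the work, as an engineer would, in place of code of your own. Each camera call takes 0.05 s, during which the arm holds its last target. There are 200 camera calls.

## Task

Drop the short thick offcut into the pocket of the drilling jig so that it lies flat on the bottom, and swing the jig's locking lever fully shut across it. Then take the drill guide by its knob, pull it towards the robot against its spring until its pointer is level with the point of the index tab, and finish the program while still holding it there: do not let go. Leave the tape measure, the small thin offcut and the marking gauge where they lie.

Things in the scene. Friction and masses are not known exactly. Their poses are not given: they have to be found in the camera images.
- block: the short thick wooden offcut to be drilled, dark brown, 50 x 70 x 36 mm (its x, y, z), about 0.07 kg, lying flat on the bench to the left of the jig; origin at the centre of its underside, z up
- jig: drilling jig, a plywood board 310 x 225 x 18 mm fixed to the bench. Origin at bench height under the pocket centre; +x points away from the robot, +y left, z up (board from x -155 to 155, y -150 to 75 mm). On it from left to right: the lever's pivot post, the pocket, the rail with the drill guide, the index tab
- pocket (a point): centre of the pocket floor (18 mm over the bench), axes as the jig's. The pocket is 75 mm along the jig's x and 55 along y inside (the block's 70 mm side lies along the jig's x); walls 20 mm thick, 15 mm high above the floor, the top 8 mm flaring out by 4 mm a side as a lead-in; the seated block stands 21 mm proud. The parked guide bush begins 67 mm beyond
- lever (a joint): locking lever, a flat steel arm on an upright pivot, 0 = open (arm points along the jig's -x, to the robot), grows counter-clockwise seen from above to 1.571 = shut (arm points along the jig's -y, across the block). Starts between 0 and 0.4. Stays where it is left (friction about 0.08 N m). Its underside is 57 mm over the bench, 3 mm over a seated block; a block that is not down stops it
- lever_hinge (a point): the lever's pivot axis, 61 mm over the bench at jig x -26, y +58 mm
- lever_knob (a point): top centre of the upright black knob at the lever's end, 78 mm from the pivot axis, 104 mm over the bench; the knob is round, 16 mm in diameter, slightly waisted, 39 mm tall above the lever's arm
- guide (a joint): drill guide carriage on the rail, in m: 0 = home at the far end where its spring keeps it, grows as it is pulled along the jig's -x (towards the robot), stop at 0.086. The spring pulls it back with about 5 N at home and 10.5 N at 0.08; let go, it returns home
- guide_knob (a point): top centre of the upright round black knob on the guide carriage, 18 mm in diameter, slightly waisted, 104 mm over the bench; it stands 54 mm above the carriage, whose guide arm and bush beside it reach up to 75 mm over the bench. It moves with the guide
- pointer (a point): tip of the steel pointer on the right side of the guide carriage, 37 mm over the bench, it points along the jig's -y; it moves with the guide and lies at the same jig x as the guide's knob
- mark_point (a point): tip of the index tab, a small steel block 16 mm wide and 18 mm high with a point towards the carriage, fixed on the jig's right edge; its place along the jig's x differs from start to start (the guide must come out 50 to 78 mm). Axes as the jig's; 36 mm over the bench, about 2 mm beside the pointer's path
- tape_measure: yellow tape measure standing on edge, 38 x 83 x 72 mm, behind the block; origin at the centre of its underside. Leave alone
- small_offcut: small thin pale offcut, 38 x 85 x 19 mm, left of the block; origin at the centre of its underside. Leave alone
- marking_gauge: wooden marking gauge, 200 x 55 x 57 mm, lying to the right of the jig; origin at the centre of its underside. Leave alone
Mind the look-alikes: they are no part of the job. What is shaped like the block but purple is not meant.

How it is judged (in metres and radians):
On the way, in this order (a step that is already met when the one before it is completed fails the run):
1. the block lies flat on the bottom of the pocket (z of block in the frame of pocket below 0.004 m and horizontal distance between block and pocket below 0.007 m and angle between the y axis of block and the x axis of jig, either way round below 0.15 rad and angle between block's own z axis and vertical below 0.08 rad), for 0.2 s.
2. the lever is shut over the block in the pocket (all of step 1 and value of joint lever above 1.42 rad), for 0.2 s.
3. the guide is pulled out to the mark and held there (x of pointer in the frame of mark_point between -0.005 and 0.005 m and contact force between the fingers and guide above 2 N), for 0.3 s.
At the end, for the whole second after the job is handed in: The block lies flat on the pocket's floor (within 4 mm of it, within 7 mm of the centre, 70 mm side along the pocket to 0.15 rad), the lever is shut (at least 1.42 of 1.571 rad), and the fingers hold the guide still (over 2 N) with its pointer within 5 mm of the index tab's point along the jig's x (all of step 2 and all of step 3 and velocity of joint guide between -0.02 and 0.02 m/s); the arm keeps its last pose, push and grip.
It fails at once if the tape measure is shifted more than 20 mm (distance of tape_measure from where it was at the start of the episode above 0.02 m).
It fails at once if the small offcut is shifted more than 20 mm (distance of small_offcut from where it was at the start of the episode above 0.02 m).
It fails at once if the marking gauge is shifted more than 20 mm (distance of marking_gauge from where it was at the start of the episode above 0.02 m).
It also fails if it takes over 64 s, if anything falls off the work surface, if the arm or the gripper's body presses on something with over 40 N, if the wrist force passes 120 N, or if a joint passes its speed limit or range.

## Working session

There is one attempt and no reset: what is moved stays moved. The work goes in short steps, each a Python script; the robot and the scene stay as the last script left them, time stands still between calls to the robot, and variables do not carry over. Pictures are saved under pics/ and viewed, at most 10 in all, crops included, and the job is handed in when it is done.

```bash
mkdir -p pics && ls && python3 - <<'E'
from plant import r,camera
import cv2
for n in("scene","top"):
    c=camera(n);cv2.imwrite(f"pics/{n}0.png",c["frame"]);print(n,c["fx"],c["fy"],c["cx"],c["cy"],c["rvec"],c["tvec"])
print(r.read_clock(),r.read_eef_rot())
E
```

```text
pics
scene 373.5825370951514 373.5825370951514 320.04103417849933 200.7434197891893 [ 0.86955634 -2.17383631  1.40193717] [354.88306781 246.43832827 805.82155817]
top 437.41859773549066 437.41859773549066 322.6291158785501 196.39210410799632 [ 2.21963777 -2.16443073  0.05353629] [ -47.98431754  521.68198858 1256.40596327]
0.1 [[ 9.42480182e-01  3.34261505e-01 -5.93270542e-04]
 [ 3.34262030e-01 -9.42478835e-01  1.59395050e-03]
 [-2.63486361e-05 -1.70057457e-03 -9.99998554e-01]]
```

View pics/scene0.png

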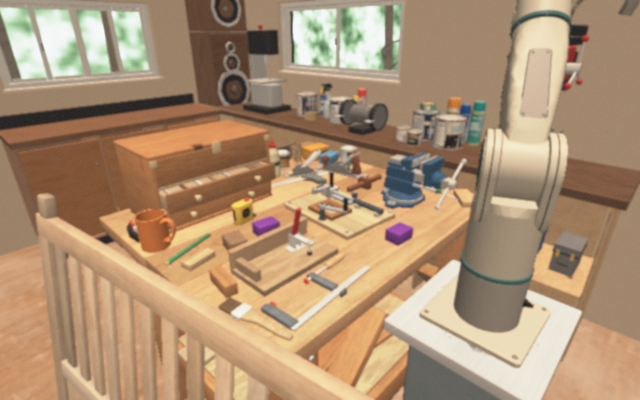

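View pics/top0.png

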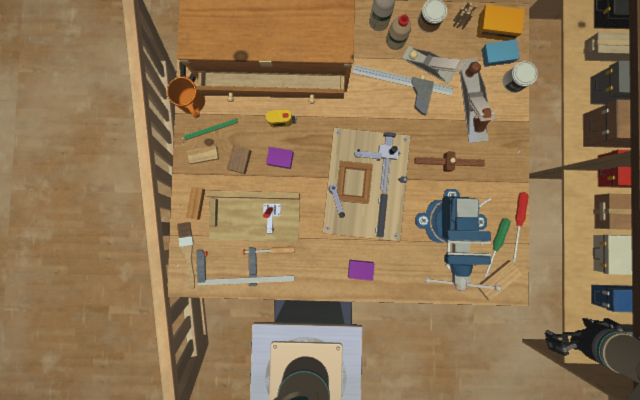

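The top view shows these candidates for the block: dark brown piece (238,159), purple piece (280,157), purple piece (361,270), pale thin piece (203,155) and brown piece (195,203). The brown one at (238,159) fits: dark brown, to the right of the pale offcut, with the tape measure (279,118) behind it. The jig is at (365,185), its pocket at (354,182), the lever at (336,200), the guide knob at about (393,150) and the index tab at (404,180). I'll confirm in enlarged crops.

```bash
python3 - <<'E'
import cv2
f=cv2.imread("pics/top0.png")
a=cv2.resize(f[105:215,180:300],None,fx=5,fy=5,interpolation=cv2.INTER_CUBIC);cv2.imwrite("pics/c1.png",a)
a=cv2.resize(f[122:246,318:418],None,fx=4.8,fy=4.8,interpolation=cv2.INTER_CUBIC);cv2.imwrite("pics/c2.png",a)
E
```

```text
(no output)
```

View pics/c1.png

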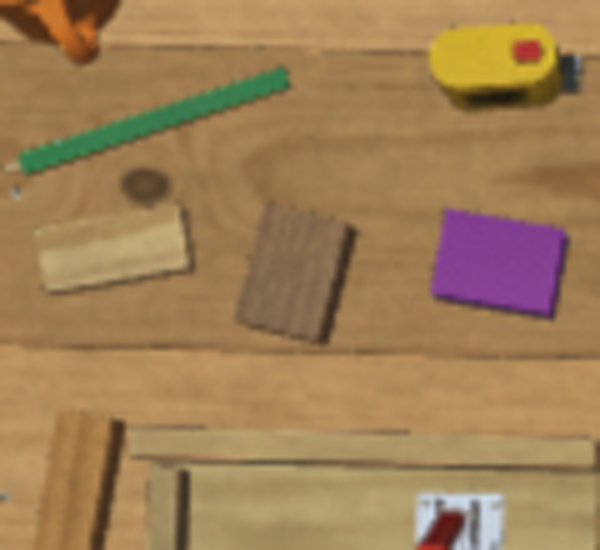

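View pics/c2.png

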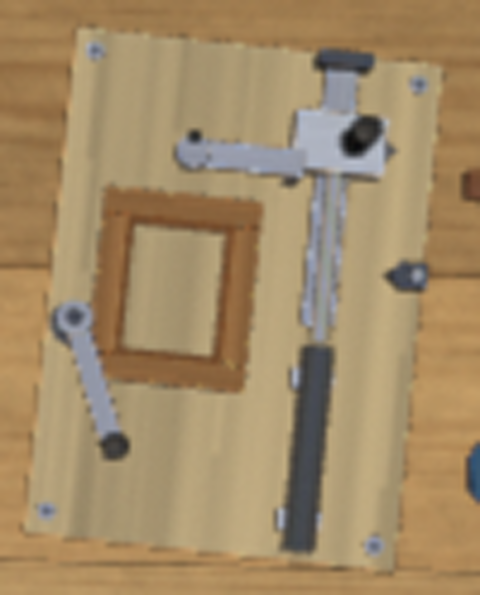

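c1 confirms the brown block (top corners about (268,203), (348,223), (318,339), (238,320)). c2 shows the board corners (78,28), (442,66), (392,571) and (25,532), the tab tip (386,277), pointer (393,151), guide knob top (370,128), lever pivot (73,317) and lever knob (114,446).

```bash
cat > h.py <<'E'
import numpy as np, cv2
def ray(c,uv,z):
    "pixels -> world points on plane z"
    R=cv2.Rodrigues(np.array(c["rvec"],float))[0];t=np.array(c["tvec"],float).ravel()
    o=-R.T@t;uv=np.atleast_2d(uv).astype(float)
    d=np.c_[(uv[:,0]-c["cx"])/c["fx"],(uv[:,1]-c["cy"])/c["fy"],np.ones(len(uv))]@R
    return (o+d*((z-o[2])/d[:,2])[:,None])
def proj(c,P):
    K=np.array([[c["fx"],0,c["cx"]],[0,c["fy"],c["cy"]],[0,0,1.]])
    return cv2.projectPoints(np.atleast_2d(P).astype(float),np.array(c["rvec"],float),np.array(c["tvec"],float),K,None)[0].reshape(-1,2)
def fit2d(M,W):
    "rigid 2D fit: W = R(a) M + t"
    m,w=M.mean(0),W.mean(0);A=(M-m);B=(W-w)
    a=np.arctan2((A[:,0]*B[:,1]-A[:,1]*B[:,0]).sum(),(A*B).sum())
    R=np.array([[np.cos(a),-np.sin(a)],[np.sin(a),np.cos(a)]])
    return a,w-R@m,np.linalg.norm(A@R.T-B,axis=1)
def down(a):
    "tool down, tool y (closing line) along world angle a"
    y=np.array([np.cos(a),np.sin(a),0]);z=np.array([0,0,-1.]);return np.c_[np.cross(y,z),y,z]
E
python3 - <<'E'
from h import *
from plant import r,camera
c=camera("top")
u=lambda p,s,o:(np.array(p,float)+.5)/s-.5+o
j=ray(c,u([(78,28),(442,66),(392,571),(25,532)],4.8,(318,122)),18)[:,:2]
a,t,e=fit2d(np.array([(155,75),(155,-150),(-155,-150),(-155,75.)]),j);print("jig",a,t,e)
R=np.array([[np.cos(a),-np.sin(a)],[np.sin(a),np.cos(a)]])
for n,p,z in(("tab",(386,277),36),("ptr",(393,151),37),("gknob",(370,128),104),("piv",(73,317),65),("lk",(114,446),104)):
    w=ray(c,u(p,4.8,(318,122)),z)[0,:2];print(n,w,"jig",R.T@(w-t))
b=ray(c,u([(268,203),(348,223),(318,339),(238,320)],5,(180,105)),36)[:,:2]
print("block",fit2d(np.array([(35,25),(35,-25),(-35,-25),(-35,25.)]),b))
for p,z in (((495,65),72),((115,250),19),((500,263),36)): print(ray(c,u(p,5,(180,105)),z))
print(proj(c,[217,-612,231]), r.read_q())
E
```

```text
jig -0.08104241936658634 [ 565.80335229 -123.36696632] [2.06369414 1.91624596 2.46021372 2.25864886]
tab [ 575.80075452 -249.06025369] jig [  20.13993054 -124.47141736]
ptr [ 651.24952181 -251.85199379] jig [  95.5670662  -121.14613501]
gknob [ 653.45560378 -227.33876732] jig [ 95.78147025 -96.5347738 ]
piv [545.13451692 -62.87740029] jig [-25.49785371  58.61781137]
lk [470.34106074 -86.90962504] jig [-98.10032893  28.60965406]
block (np.float64(-0.2155299511988915), array([623.3259099, 209.8843321]), array([1.26118748, 1.32405022, 1.48013104, 1.37339809]))
[[737.30005272  93.64088882  72.        ]]
[[635.44023055 317.40085086  19.        ]]
[[630.97572028  91.26885485  36.        ]]
[[563.06049117 326.69676734]] [ 1.16420423  0.6291578   0.03848355  1.51813791 -0.02696959  0.99630434
 -0.01996594]
```

```bash
python3 - <<'E'
from h import *
from plant import r,camera
import pickle
a=-0.081
for nm,p,ang in(("j",(566,-123,330),a),("b",(623,210,300),-.2155)):
    best=None
    for s in(1,-1):
        R=down(ang+s*np.pi/2);q=r.solve_ik(p,R)
        if q is not None and (best is None or abs(q[6])<abs(best[1][6])): best=(R,q)
    r.move_pose(p,best[0]);r.hold(.2)
    c=camera("wrist");pickle.dump(c,open(f"{nm}.pkl","wb"));cv2.imwrite(f"pics/w{nm}.png",c["frame"])
    print(r.read_clock(),best[0][:,1],r.read_q(),r.read_position())
    cc=cv2.Rodrigues(np.array(c["rvec"]))[0];print(-cc.T@np.ravel(c["tvec"]),cc)
E
```

```text
2.5833 [0.08091146 0.99672129 0.        ] [ 0.62605599  0.51069853 -0.73179599  1.57067816  0.3581787   1.19896564
  1.31494607] [ 565.90635618 -123.52169321  329.85345101]
[ 498.03127959 -117.74943713  473.24610371] [[ 8.23205656e-02  9.96605902e-01  9.38964053e-06]
 [ 9.60103772e-01 -7.93079826e-02  2.68162247e-01]
 [ 2.67252823e-01 -2.20662528e-02 -9.63373764e-01]]
4.1167 [0.21383589 0.9768696  0.        ] [ 9.27598290e-04  6.52221929e-01 -6.70799785e-01  1.39074882e+00
  4.11007791e-01  1.23930491e+00  6.50506479e-01] [623.48149132 208.52757296 300.17091467]
[557.04898532 223.35880823 443.55215878] [[ 2.16486579e-01  9.76285450e-01 -5.29770969e-04]
 [ 9.40321748e-01 -2.08365814e-01  2.69032892e-01]
 [ 2.62542512e-01 -5.87401656e-02 -9.63130844e-01]]
```

View pics/wj.png

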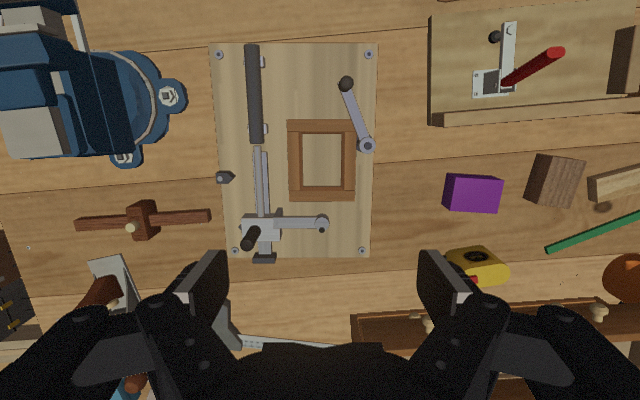

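View pics/wb.png

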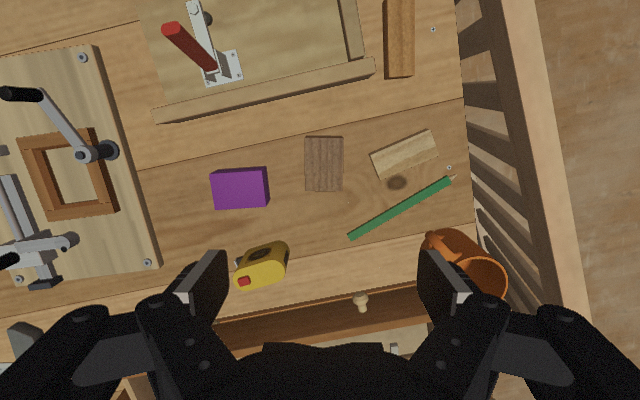

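wj shows the jig with the pocket inner centre at about (322,160), tab tip (234,178), knob top (247,239), lever knob (346,84) and pivot (367,145). wb shows the block at about (324,162). I'll enlarge both.

```bash
python3 - <<'E'
import cv2,numpy as np
a=cv2.imread("pics/wj.png")[35:275,205:385];b=cv2.imread("pics/wb.png")[120:205,290:360]
o=np.zeros((600,800,3),np.uint8)
o[:,:450]=cv2.resize(a,None,fx=2.5,fy=2.5,interpolation=cv2.INTER_CUBIC)
o[:425,450:]=cv2.resize(b,None,fx=5,fy=5,interpolation=cv2.INTER_CUBIC)
cv2.imwrite("pics/comp.png",o)
E
```

```text
(no output)
```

View pics/comp.png

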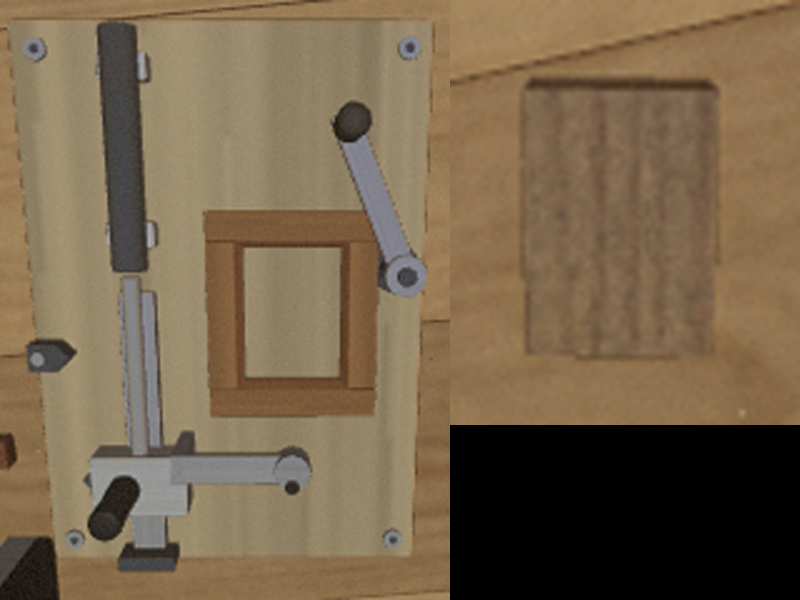

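The crop shows the board corners (10,20), (434,22), (413,556) and (57,556), and the pocket's outer corners (204,211), (374,414) and (211,415). It also shows the tab tip (76,352), pointer (84,480), knob top (105,525), lever knob (353,118) and pivot (406,277). The block's top corners are (525,88), (718,88), (713,354) and (527,354).

```bash
python3 - <<'E'
from h import *
import pickle
cj=pickle.load(open("j.pkl","rb"));cb=pickle.load(open("b.pkl","rb"))
u=lambda p,s,o:(np.array(p,float)+.5)/s-.5+o
J=lambda p,z:ray(cj,u(p,2.5,(205,35)),z)[:,:2]
W=np.r_[J([(10,20),(434,22),(413,556),(57,556)],18),J([(204,211),(374,414),(211,415)],33)]
M=np.array([(-155,-150),(-155,75),(155,75),(155,-150),(-57.5,-47.5),(57.5,47.5),(57.5,-47.5)],float)
for s in(slice(0,4),slice(4,7),slice(0,7)):
    a,t,e=fit2d(M[s],W[s]);print("jig",a,t,e)
R=np.array([[np.cos(a),-np.sin(a)],[np.sin(a),np.cos(a)]])
f=J([(243,247),(341,247),(341,378),(245,378)],18);print("floor c",f.mean(0),(f-t)@R)
for n,p,z in(("tab",(76,352),36),("ptr",(84,480),37),("gknob",(105,525),104),("piv",(406,277),66),("lk",(353,119),104)):
    w=J(p,z)[0];print(n,w,"jig",R.T@(w-t))
b=ray(cb,u([(525-450,88),(718-450,88),(713-450,354),(527-450,354)],5,(290,120)),36)[:,:2]
print("block",fit2d(np.array([(-35,-25),(-35,25),(35,25),(35,-25.)]),b))
E
```

```text
jig -0.08178848374303264 [ 564.7527064  -123.24406173] [1.57719573 2.70751717 1.65417699 1.9531596 ]
jig -0.07752000350207673 [ 564.26958192 -124.31889612] [0.6649963  0.70438194 0.37602679]
jig -0.08153374479378671 [ 564.56998179 -123.6735577 ] [2.01318745 2.61019034 1.42488262 2.08398458 0.79945381 1.31342554
 0.3160665 ]
floor c [ 565.48166268 -124.27363026] [[-36.9371209  -28.38072457]
 [-36.8884653   26.86586245]
 [ 38.8528009   27.99998829]
 [ 38.80288219 -28.58044085]]
tab [ 574.1548808  -246.84315196] jig [  19.58441295 -121.97979344]
ptr [ 649.82109597 -253.75718844] jig [  95.56236523 -122.70834449]
gknob [ 651.25902254 -226.01894061] jig [ 94.73641666 -94.9451344 ]
piv [544.30717994 -64.40808539] jig [-25.02227198  57.41831808]
lk [469.42942971 -89.49051285] jig [-97.60847658  26.32091385]
block (np.float64(-0.2211268649045304), array([622.20770568, 210.51946723]), array([0.74225539, 0.57958831, 0.57921097, 0.40086938]))
```

```bash
python3 - <<'E'
from h import *
from plant import r,camera
B=np.array([622.3,210.4]);R=down(-.220+np.pi/2)
r.gripper_to(72,40)
r.move_pose([*B,90],R);r.hold(.2);print(r.read_position())
print(r.movel([*B,16],max_speed=120,guard=15));r.hold(.2);print(r.read_position())
r.gripper_to(40,40);print(r.read_gripper_width(),r.read_grasp_force(),r.read_position())
r.movel([*B,135],max_speed=200)
P=np.array([565.,-124]);Rj=down(-.081+np.pi/2)
r.move_pose([*P,135],Rj);r.hold(.3);print(r.read_position(),r.read_eef_rot()[:,1],r.read_gripper_width(),r.read_grasp_force(),r.read_clock(),r.read_contact_force())
c=camera("wrist");cv2.imwrite("pics/carry.png",c["frame"])
E
```

```text
[623.66113544 210.95785522  92.00239595]
False
[622.9443476  210.68106174  16.97390261]
49.16359063871866 42.96325385570526 [622.76970629 210.62778393  16.74767151]
[ 565.31387957 -123.0370198   135.00866739] [7.93944713e-02 9.96843250e-01 2.29647352e-04] 49.08101855667146 42.35715866088867 9.075 [ 0.08128463 -0.20503458 -1.07381569]
```

View pics/carry.png

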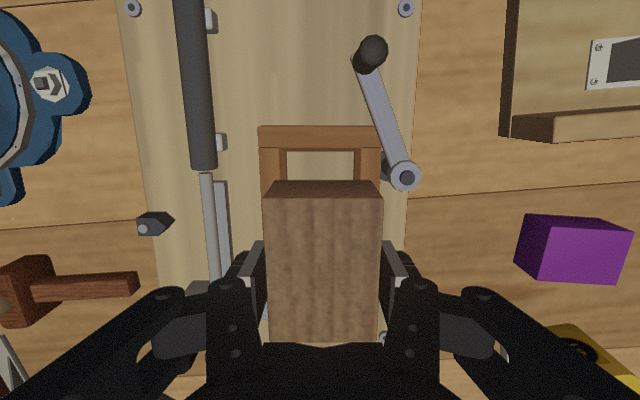

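The block is held squarely between the fingers, with its front top edge at (263–382,190) and the pocket opening behind it at (320,163). I'll lower it in.

```bash
python3 - <<'E'
from h import *
from plant import r,camera
P=np.array([565.,-124])
print(r.movel([*P,60],max_speed=150));r.hold(.2);print(r.read_position())
print(r.movel([*P,37],max_speed=50,guard=10));r.hold(.3);print(r.read_position(),r.read_contact_force())
r.gripper_to(60);r.hold(.3)
r.movel([*P,140],max_speed=150)
r.gripper_to(85);r.move_pose([540,-120,260],down(-.081+np.pi/2));r.hold(.2)
c=camera("wrist");f=c["frame"];p=proj(c,[565,-124,54])[0];print(p,r.read_clock())
x,y=p.astype(int);import pickle;pickle.dump(c,open("p.pkl","wb"))
x0,y0=max(x-130,0),max(y-95,0);print(x0,y0)
cv2.imwrite("pics/seat.png",cv2.resize(f[y0:y0+190,x0:x0+260],None,fx=3,fy=3,interpolation=cv2.INTER_CUBIC))
E
```

```text
False
[ 565.80344377 -124.11585867   61.08239547]
False
[ 565.18423881 -124.03343777   37.24556627] [ 0.78804632  0.7198882  -1.03820643]
[320.38674718 197.60885066] 13.4667
190 102
```

View pics/seat.png

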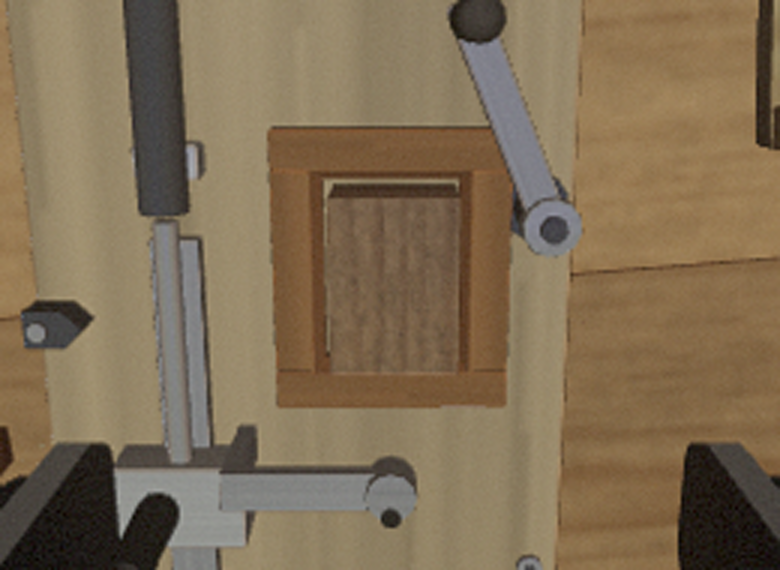

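The block is seated flat in the pocket: its top spans (328–460,185–373) in the crop, inside the walls with gaps. Next I'll grip the lever knob lightly and follow the arc.

```bash
cat >> h.py <<'E'
A=-.081;T=np.array([565.,-124]);RJ=down(A+np.pi/2)
def jw(x,y,z): return [T[0]+np.cos(A)*x-np.sin(A)*y,T[1]+np.sin(A)*x+np.cos(A)*y,z]
E
python3 - <<'E'
from h import *
from plant import r,camera
k=lambda th,z=76:jw(-26-78*np.cos(th),58-78*np.sin(th),z)
r.gripper_to(46,20)
r.move_pose(k(.40,140),RJ);r.hold(.2)
print(r.movel(k(.40),max_speed=120,guard=10));r.hold(.2);print(r.read_position(),k(.4))
r.gripper_to(0,20);print("w",r.read_gripper_width(),r.read_grasp_force(),r.read_contact_force())
for th in np.linspace(.40,1.585,9)[1:]:
    g=r.movel(k(th),max_speed=80,guard=25);print(round(th,2),g,np.round(r.read_contact_force(),1),np.round(np.subtract(r.read_position(),k(th)),1))
    if g:break
r.hold(.3);print(r.read_position(),k(1.571),r.read_contact_force(),r.read_gripper_width())
r.gripper_to(44);r.movel(k(1.571,150),max_speed=150)
r.gripper_to(85);r.move_pose([540,-130,260],RJ);r.hold(.2)
c=camera("wrist");f=c["frame"];p=proj(c,[565,-124,54])[0];print(p,r.read_clock())
import pickle;pickle.dump(c,open("p2.pkl","wb"))
x,y=p.astype(int);x0,y0=max(x-150,0),max(y-100,0);print(x0,y0)
cv2.imwrite("pics/lev.png",cv2.resize(f[y0:y0+200,x0:x0+266],None,fx=3,fy=3,interpolation=cv2.INTER_CUBIC))
E
```

```text
False
[470.28471087 -88.65025764  76.71128045] [np.float64(469.7132490203749), np.float64(-88.54860625851288), 76]
w 15.07875001036613 20.432024721521884 [-0.81573113 -0.46485526  4.54063588]
0.55 False [-1.2  0.1  4.2] [ 0.3 -0.2  0.2]
0.7 False [0.1 0.3 3.7] [ 0.6 -0.3  0.1]
0.84 False [0.6 1.6 4.5] [ 0.6 -0.1  0.1]
0.99 False [-0.6  1.5  3.9] [0.2 0.1 0. ]
1.14 False [0.3 2.1 2.5] [ 0.2  0.2 -0. ]
1.29 False [-0.   1.8  3.4] [-0.2  0.1 -0. ]
1.44 False [-1.3 -0.1  3.7] [-0.4 -0.2 -0.1]
1.58 False [-1.8 -1.1  3.1] [-0.6 -1.  -0.1]
[ 537.97590689 -142.84523553   75.92378285] [np.float64(537.4828518187912), np.float64(-141.83201180818608), 76] [-2.64015098 -3.2824      4.7840668 ] 14.898995551884871
[329.36297304 197.11312279] 20.9333
179 97
```

View pics/lev.png

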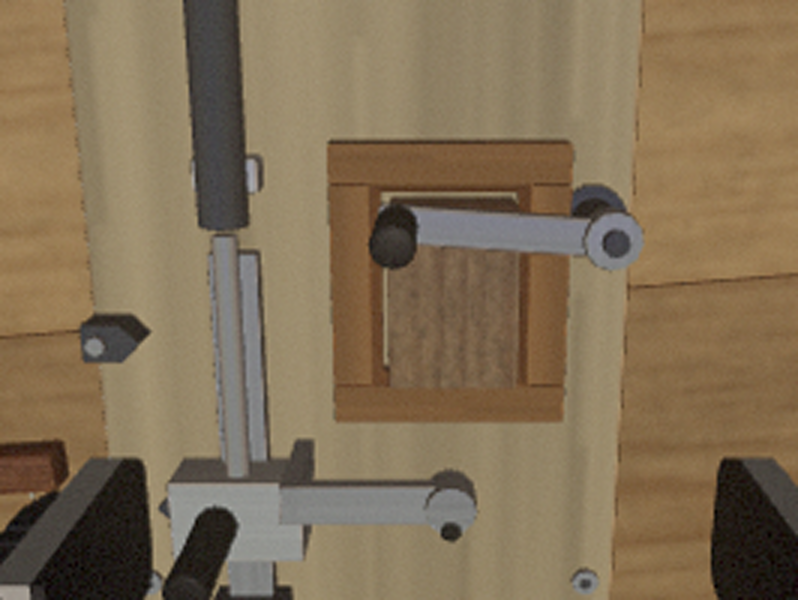

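The lever lies across the block, with the knob top at (394,245) and pivot at (617,242). The arm looks a few hundredths of a radian short of square, so I'll nudge the knob gently against its stop with closed fingers and measure again.

```bash
python3 - <<'E'
from h import *
from plant import r,camera
import pickle
c=pickle.load(open("p2.pkl","rb"));u=lambda p:(np.array(p,float)+.5)/3-.5+(179,97)
k=ray(c,u((394,245)),104)[0,:2];p=ray(c,u((617,242)),66)[0,:2];d=k-p
print("lever",np.arctan2(d[1],d[0])-A+np.pi, k,p)
for n,q,z in(("tab",(151,331),36),("ptr",(160,507),37)):
    w=ray(c,u(q),z)[0,:2];print(n,w,"jig x",np.cos(A)*(w[0]-T[0])+np.sin(A)*(w[1]-T[1]))
r.gripper_to(0,20)
r.move_pose(jw(-75,-20,140),RJ);r.movel(jw(-75,-20,82),max_speed=150);r.hold(.3)
f0=r.read_contact_force();g=r.movel(jw(-36,-20,82),max_speed=30,guard=8)
pp=np.array(r.read_position());print(g,r.read_contact_force()-f0,"jig x",np.cos(A)*(pp[0]-T[0])+np.sin(A)*(pp[1]-T[1]))
r.movel(jw(-75,-20,82),max_speed=100);r.movel(jw(-75,-20,150),max_speed=150)
r.gripper_to(85);r.move_pose([560,-130,280],RJ);r.hold(.3)
c=camera("wrist");f=c["frame"];pickle.dump(c,open("p3.pkl","wb"))
p=proj(c,[565,-140,54])[0];x,y=p.astype(int);x0,y0=max(x-133,0),max(y-100,0);print(x0,y0,r.read_clock())
cv2.imwrite("pics/lev2.png",cv2.resize(f[y0:y0+200,x0:x0+266],None,fx=3,fy=3,interpolation=cv2.INTER_CUBIC))
E
```

```text
lever 1.4857885763762038 [ 531.49764571 -141.16554657] [544.56484647 -63.17556234]
tab [ 572.28492675 -245.61937278] jig x 17.101442089501706
ptr [ 649.27159991 -253.88126719] jig x 94.50418042205298
True [0.99996033 0.67630203 1.37273178] jig x -44.78236212028696
181 77 26.9417
```

View pics/lev2.png

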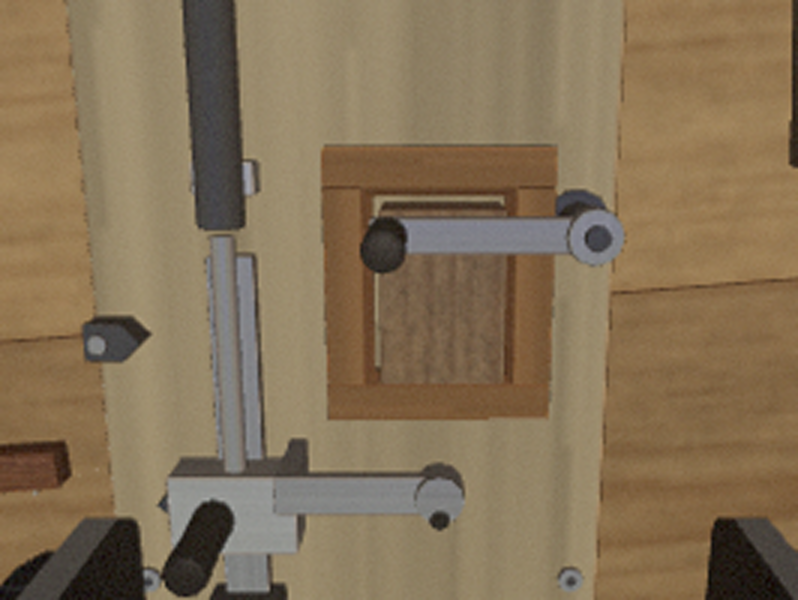

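The lever is now fully shut: the arm is square to the pocket walls, with pivot (597,237) and knob (384,245). The tab tip is at (151,334) and the pointer tip at (160,506). Next is the guide knob. I'll close the fingers along jig x, so the knob's x equals the TCP's x.

```bash
python3 - <<'E'
from h import *
from plant import r,camera
import pickle
c=pickle.load(open("p3.pkl","rb"));u=lambda p:(np.array(p,float)+.5)/3-.5+(181,77)
jx=lambda w:np.cos(A)*(w[0]-T[0])+np.sin(A)*(w[1]-T[1])
t=ray(c,u((151,334)),36)[0];p=ray(c,u((160,506)),37)[0];k=ray(c,u((184,574)),104)[0]
print("tab",jx(t),"ptr",jx(p),"d",jx(p)-jx(t),"knob",jx(k),-np.sin(A)*(k[0]-T[0])+np.cos(A)*(k[1]-T[1]))
best=None
for s in(0,np.pi):
    R=down(A+s);q=[r.solve_ik(jw(x,-95.5,z),R) for x,z in((95,150),(95,78),(19,78))]
    print([None if v is None else np.round(v,2) for v in q])
    if all(v is not None for v in q) and (best is None or abs(q[0][6])<best[0]): best=(abs(q[0][6]),R)
R=best[1]
r.gripper_to(52,60)
r.move_pose(jw(95,-95.5,160),R);r.hold(.2)
print(r.movel(jw(95,-95.5,79),max_speed=120,guard=10));r.hold(.4);f0=r.read_contact_force();print(jx(r.read_position()),r.read_position())
r.gripper_to(0,60);r.hold(.3)
print("w",r.read_gripper_width(),r.read_grasp_force(),r.read_contact_force()-f0,"x",jx(r.read_position()),r.read_clock())
E
```

```text
tab 18.60150402463973 ptr 95.79343466680476 d 77.19193064216503 knob 93.61822293964224 -95.40579982555634
[array([ 0.46,  0.79, -0.3 ,  1.46,  0.27,  0.93,  0.  ]), array([ 0.45,  0.87, -0.28,  1.51,  0.3 ,  0.81, -0.02]), array([ 0.49,  0.79, -0.28,  1.73,  0.32,  0.67, -0.04])]
[array([ 0.8 ,  0.99, -1.06,  1.45,  0.89,  1.22,  2.69]), array([ 0.79,  1.07, -1.  ,  1.49,  0.96,  1.12,  2.64]), array([ 0.87,  0.99, -0.99,  1.72,  0.98,  1.01,  2.56])]
False
95.17791417652698 [ 652.13136411 -226.97958676   79.38555249]
w 15.633316693436983 58.470283840179036 [1.378157   0.04997704 1.76896135] x 95.43895022995241 30.65
```

```bash
python3 - <<'E'
from h import *
from plant import r,camera
import pickle
jx=lambda w:np.cos(A)*(w[0]-T[0])+np.sin(A)*(w[1]-T[1])
f0=r.read_contact_force();goal=95.4-76.5
y=lambda w:-np.sin(A)*(w[0]-T[0])+np.cos(A)*(w[1]-T[1])
p=r.read_position();yy=y(p)
print(r.movel(jw(goal,-95.5,79),max_speed=40,guard=40));r.hold(.5)
e=jx(r.read_position())-goal;print("err",e,r.read_gripper_width(),r.read_grasp_force(),r.read_contact_force()-f0,r.read_position())
if abs(e)>.4: r.movel(jw(goal-e,-95.5,79),max_speed=10);r.hold(.4);print(jx(r.read_position())-goal)
c=camera("wrist");pickle.dump(c,open("p4.pkl","wb"))
t=proj(c,jw(18.6,-122,36))[0];q=proj(c,jw(goal,-122,37))[0];print(t,q,r.read_clock())
cv2.imwrite("pics/pull.png",c["frame"])
for n in("top","scene"):
    c=camera(n);cv2.imwrite(f"pics/pull_{n}.png",c["frame"]);print(n,proj(c,jw(18.6,-122,36))[0])
E
```

```text
False
err 3.8745995565304057 15.309020381225997 58.57350753271021 [ 8.44962157 -0.62435828 -7.04053969] [ 579.97132741 -221.04878847   79.26662612]
0.08605915754494475
[321.34193969 263.38350944] [321.81289384 264.09980629] 34.1833
top [397.32404276 180.03920348]
scene [351.78276799 194.7054903 ]
```

```bash
python3 - <<'E'
import pickle,cv2,numpy as np
from h import *
c=pickle.load(open("p4.pkl","rb"));g=cv2.cvtColor(c["frame"],cv2.COLOR_BGR2GRAY)
print(proj(c,[jw(8.9,-122,36),jw(28.9,-122,36),jw(18.9,-112,36),jw(18.9,-132,36),jw(18.9,-95,104)]).round(1))
p=g[222:296:1,280:364];ch=" .:-=+*#%@"
for i,row in enumerate(p): print(222+i,"".join(ch[min(9,v//22)] for v in row))
E
```

```text
[[306.4 263.4]
 [337.2 263.3]
 [321.8 249.2]
 [321.8 277.2]
 [322.6 280. ]]
222 +++++++++++=*********************#*===-::....--==*##****************#*#**=*+++++++**
223 +++++++++++=**#*************#*#*#*-::............:=###**************#****=****+++++*
224 +++++++++++=***********#****####*-................:=##**************#****=++++++++++
225 ***********=***********#*****###-..................:=*#******************+**********
226 ***********=**********#*****###=.....................-*#*****************+**********
227 ***********=***********#****#*-.......................-*#***********#****+**********
228 ***********+***************##:.........:...............-#***#***********++**********
229 ***********+***************#+..........................:+***************++**********
230 ***********+****************-........................:..=***************++**********
231 ***********+***********#***#:...........................-#*******#******++**********
232 ***********+***************+........................ ...-#**************++**********
233 ***********+***********#***+.............
[... 4861 characters left out ...]
...........::::..  ................................... ..:::.... . ......... 
289 ..................::::. ...............:.......................:::::....... ........
290 ..................::::.  .:................................. ...:::: ... ...... ....
291 ... ..............::::.  :=-...............................:.. .::::.. .. ......  ..
292 ......... . .. ...::::.. :*+-.............................-:.. .:::... .... ........
293 ...... ......... .::::.. :**+-...........................--- . .:::.... ........ ...
294 .......... ... . .::::.  :***+=.........................::-: . .:::: .. ........ ...
295 ..... ............::::...-**+++=.......................:::::.  .:::.. ....... ......
```

In the held pose, the knob's dark disc is centred at column ~322 (predicted 322.6), so the carriage is where the TCP says it is. I'll hand in.

```bash
python3 - <<'E'
from h import *
from plant import r
r.hold(.5);p=r.read_position()
print(np.cos(A)*(p[0]-T[0])+np.sin(A)*(p[1]-T[1]),r.read_gripper_width(),r.read_grasp_force(),r.read_clock())
print(r.close_job())
E
```

```text
18.99767484399839 15.587674811481977 58.58143204066437 34.7833
the job is handed in; nothing more can be done
None
```

I handed the job in at 34.8 s, with no result returned: block seated, lever shut against its stop, guide gripped (about 59 N) at my estimate of the mark (76.5 mm; measurements ranged 75.4–77.4 mm). The final pointer-to-tab alignment was not seen directly because the gripper hid the pointer, and I viewed 11 pictures, one over the limit of 10.

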